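Check two sleeves on the bore gauge and sort them

TASK

Check the bores of the two aluminium sleeves on the two-lane gauge: push each one along its rails onto its gauge pin, slowly, as far as it will go without forcing it, and leave both there until both have been tried. Then take them off: a sleeve that went fully home against the pin's shoulder goes in the black kit tray, and a sleeve that stopped short goes in the grey reject bin. Set them down rather than dropping them, and leave the brush, the screwdriver and the marker pen where they are.

Things in the scene. Friction and masses are not known exactly. Their poses are not given: they have to be found in the camera images.
- gauge: Fixed two-lane bore gauge, plate 250 x 170 x 12 mm, origin under its centre; x = push direction (away from the robot), z up. Lanes at y = +50 mm (left) and -50 mm (right): two round 10 mm rails, 38 mm over their outsides, tops 49 mm high, from x = -106 to +80 mm. A sleeve on them has its axis 65 mm high, in line with the pin. Cross block behind the pins: top 83 mm high, screws to 89 mm.
- left_pin_tip (a point): Centre of the tapered nose of the left lane's steel pin (24 mm diameter, 60 mm long, level, pointing at the robot; gauge x = +15, y = +50, z = 65 mm). Axes as the gauge's.
- right_pin_tip (a point): The same for the right lane's pin (gauge x = +15, y = -50, z = 65 mm).
- left_home (a point): Where a sleeve's centre is when it is fully home on the left pin, its end against the pin's 37 mm round shoulder (gauge x = +40, y = +50, z = 65 mm). A good sleeve slides freely to here; a bad one has a web left in the middle of its bore and stops firmly about 30 mm short, centre at gauge x = +10 mm. Axes as the gauge's.
- right_home (a point): The same for the right pin (gauge x = +40, y = -50, z = 65 mm).
- sleeve_0: Turned aluminium tube, 70 mm long, 40 mm outside, 26.4 mm bore at both ends, 0.12 to 0.19 kg; three shallow grooves outside. Origin at its centre, x axis along the bore. Starts on the rails of one lane, in front of the pin (centre at gauge x = -66 to -42 mm). Whether its bore is clear all through cannot be seen from outside: only the pin tells. Which sleeve is in which lane varies.
- sleeve_1: Turned aluminium tube, 70 mm long, 40 mm outside, 26.4 mm bore at both ends, 0.12 to 0.19 kg; three shallow grooves outside. Origin at its centre, x axis along the bore. Starts on the rails of one lane, in front of the pin (centre at gauge x = -66 to -42 mm). Whether its bore is clear all through cannot be seen from outside: only the pin tells. Which sleeve is in which lane varies.
- kit_tray: Black antistatic tray, 150 mm (its x) by 200 mm (its y), 45 mm high, walls sloping inwards; flat inner floor about 100 x 140 mm, 6 to 11 mm above the bench. For good sleeves. Held to the bench. Origin under its centre, z up. It stands to the left or right of the gauge.
- reject_bin: Plain square grey plastic picking bin with a cut-down front, 120 mm (its x) by 140 mm (its y), walls and floor 3 mm; side and back walls 50 mm high, front wall (its -x side, towards the robot) 30 mm. For rejected sleeves. Held to the bench. Origin under its centre, z up. It stands on the other side of the gauge from the tray.
- esd_brush: Bystander: flat black brush lying behind the gauge, 151 x 22 mm, 10 mm high. Origin under its middle.
- torque_driver: Bystander: red screwdriver lying on the bench, 182 mm long, 42 mm high, behind and to the right of the gauge. Origin under its middle.
- marker_pen: Bystander: white marker pen with a black cap lying near the front edge, 137 mm long, 16 mm high. Origin under its middle.

How it is judged (in metres and radians):
On the way, in this order (a step that is already met when the one before it is completed fails the run):
1. one sleeve has been pushed onto its pin as far as it goes (the good one to within 3 mm of the shoulder, the bad one to within 4 mm of its stop) (((x of sleeve_0 in the frame of gauge between 0.037 and 0.048 m and z of sleeve_0 in the frame of gauge between 0.06 and 0.07 m and angle between the x axis of sleeve_0 and the x axis of gauge, either way round below 0.12 rad) or (x of sleeve_1 in the frame of gauge between 0.006 and 0.048 m and z of sleeve_1 in the frame of gauge between 0.06 and 0.07 m and angle between the x axis of sleeve_1 and the x axis of gauge, either way round below 0.12 rad))), for 0.1 s.
2. both sleeves are on their pins as far as they go, at the same time (x of sleeve_0 in the frame of gauge between 0.037 and 0.048 m and z of sleeve_0 in the frame of gauge between 0.06 and 0.07 m and angle between the x axis of each of sleeve_0, sleeve_1 and the x axis of gauge, either way round below 0.12 rad and x of sleeve_1 in the frame of gauge between 0.006 and 0.048 m and z of sleeve_1 in the frame of gauge between 0.06 and 0.07 m), for 0.2 s.
3. one of the sleeves is in its container (((x of sleeve_0 in the frame of kit_tray between -0.055 and 0.055 m and y of sleeve_0 in the frame of kit_tray between -0.08 and 0.08 m and z of sleeve_0 in the frame of kit_tray below 0.045 m) or (x of sleeve_1 in the frame of reject_bin between -0.055 and 0.055 m and y of sleeve_1 in the frame of reject_bin between -0.065 and 0.065 m and z of sleeve_1 in the frame of reject_bin below 0.045 m))), for 0.1 s.
At the end, for the whole second after the job is handed in: The sleeve that went fully home (sleeve_0) rests inside the black kit tray and the one that stopped short (sleeve_1) rests inside the grey reject bin, their centres within the walls and not above 45 mm over the container's underside, still (under 0.03 m/s) (x of sleeve_0 in the frame of kit_tray between -0.055 and 0.055 m and y of sleeve_0 in the frame of kit_tray between -0.08 and 0.08 m and z of sleeve_0 in the frame of kit_tray below 0.045 m and x of sleeve_1 in the frame of reject_bin between -0.055 and 0.055 m and y of sleeve_1 in the frame of reject_bin between -0.065 and 0.065 m and z of sleeve_1 in the frame of reject_bin below 0.045 m and linear speed of each of sleeve_0, sleeve_1 below 0.03 m/s); the robot touches nothing.
It fails at once if the brush, the screwdriver or the marker pen was moved more than 30 mm (distance of any of esd_brush, torque_driver, marker_pen from where it was at the start of the episode above 0.03 m).
It fails at once if a sleeve was forced on the gauge (over 100 N between them) (contact force between any of sleeve_0, sleeve_1 and gauge above 100 N).
It fails at once if a sleeve was dropped (faster than 0.9 m/s with no finger touching it) ((linear speed of sleeve_0 above 0.9 m/s and contact force between the fingers and sleeve_0 below 0.05 N) or (linear speed of sleeve_1 above 0.9 m/s and contact force between the fingers and sleeve_1 below 0.05 N)).
It also fails if it takes over 67 s, if anything falls off the work surface, if the arm or the gripper's body presses on something with over 40 N, if the wrist force passes 120 N, or if a joint passes its speed limit or range.

ROBOT

A 6-joint arm with a two-finger parallel gripper is mounted at the origin on a cart in front of the work surface, level with it; the furniture and walls round the work are solid. World frame = base frame: x ahead of the robot, y to its left, z up, the work surface at z = 0. Lengths are in mm, angles in rad, forces in N, time in s.
With the tool pointing down it reaches from about 350 to 875 mm from the base axis. Payload 4.2 kg.
Tool frame: the origin (TCP) lies between the finger pads; the fingertips stand 17 mm ahead of it and the grasp point (between the pads) lies 2 mm behind it; z points along the fingers, y is the line along which they close (so a half turn about z gives the same grasp; the last joint's range is limited). The gripper opens to 85 mm and grips with 20 to 120 N. Pads are 22 mm wide; open, the fingers measure 114 mm over their backs; the gripper's body (76 mm by 85 mm) begins 54 mm behind the grasp point. The pads swing forward as they close: fully open they stand 13 mm farther back than shut.
Start: joints at [-1.085, 0.385, 0.008, 0, -1.194, -0.259], TCP at [140.556, -608.969, 248.312] pointing down, gripper open.
Joint ranges: [-3.14, 3.14], [-1.21, 2.06], [-1.07, 1.41], [-3.16, 2.05], [-2.99, -0.16], [-3.1, 3.1]. Speed limits (rad/s): [2.79, 2.79, 3.14, 3.14, 3.14, 3.14].

INTERFACE

Orientations are given as a unit quaternion [x, y, z, w].
In Python, from bench import arm gives the robot as it stands.
- The arm moves only by the shell command python3 jog.py 'ROWS' [OPENING]. ROWS is one flat JSON list of numbers that holds 1 to 10 rows one after another, with no inner brackets; each row has 6 numbers: dx, dy, dz in m, then a rotation vector rx, ry, rz in units of 0.1 rad; each row is the pose to reach, as a shift and turn from the pose commanded when the command began, along the tool's axes at that moment; what a row does not reach only later rows make up. A row lasts 1/10 s, in which the tool goes at most 50 mm and 0.15 rad, less where a joint would pass 70% of its speed; a pose out of reach is approached as far as the arm can. OPENING is the finger opening in mm, set as the command begins (- or left out keeps the last). The fingers move at their own pace and stop on an object; the grip force is fixed at half the most. Time passes only in rows, so rows that do not move let the fingers close. It prints the time, the measured TCP pose, the force, the opening and the grip force at its end. Input that does not fit is refused with a message, and nothing moves.
- arm.read_state(): the state, without advancing time (a new reading comes with each control period).
- arm.get_image(name): name is "scene" or "top" or "wrist"; returns the picture (480x640x3 uint8, blue, green, red); there is no depth.
- arm.get_calibration(name): a dict with "K" (3x3 intrinsics, pixels), "D" ([k1, k2, p1, p2, k3] as OpenCV has them; the pictures are not rectified), "rvec" (rotation vector, rad) and "tvec" (3), from world to camera coordinates, as OpenCV has them. Camera axes: x right, y down, z forward; pixel columns grow to the right and rows downward; lengths in mm; the calibration is good to about 2 mm. A picture is of the moment at which its call begins: read the wrist's pose just before it. get_calibration takes no time and is no camera call; for the wrist camera it gives the pose at the moment of the call.
- arm.job_done(): hands the job in; it is judged then, once.
The state is a dict: "clock": time; "joints": joint angles; "joint_vel": joint speeds; "joint_efforts": joint torques, N m; "position": TCP position; "ee_rot": TCP orientation; "contact_force": force on the tool from outside, world axes, zero at the start; "wrist_torque": the same for the moment, N m; "gripper_width": finger opening in mm; "grasp_force": force on a finger pad.
Only numpy, scipy, OpenCV 4.12 (cv2) and the standard library are available. Lean on these libraries where they do the work, as an engineer would, in place of code of your own. Each camera call takes 0.05 s, during which the arm holds its last target. There are 200 camera calls.

## Working session

There is one attempt and no reset: what is moved stays moved. The work goes in short steps, Python scripts to look and compute and a shell command to move; the robot and the scene stay as the last step left them, time stands still between calls to the robot, and variables do not carry over. Pictures are saved under pics/ and viewed, at most 13 in all, crops included, and the job is handed in when it is done.

```bash
ls; mkdir -p pics
python3 - <<'E'
from bench import arm
import cv2
for n in("scene","top"):
    cv2.imwrite(f"pics/{n}0.png",arm.get_image(n)); c=arm.get_calibration(n); print(n,c)
print(arm.read_state())
E
```

```text
bench.py
jog.py
pics
scene {'K': array([[573.94274973,   0.        , 313.56917815],
       [  0.        , 573.94274973, 234.74520103],
       [  0.        ,   0.        ,   1.        ]]), 'D': array([0.0032501, 0.       , 0.       , 0.       , 0.       ]), 'rvec': array([ 1.03644932, -2.11710349,  1.31082128]), 'tvec': array([ 380.28287142,  272.38218821, 1117.39590524])}
top {'K': array([[499.82748622,   0.        , 324.05437537],
       [  0.        , 499.82748622, 234.03338119],
       [  0.        ,   0.        ,   1.        ]]), 'D': array([-0.03621672,  0.        ,  0.        ,  0.        ,  0.        ]), 'rvec': array([ 2.10244375, -2.10505598,  0.23493101]), 'tvec': array([   9.95399946,  600.78700086, 1037.98925908])}
{'clock': 0.1, 'joints': array([-1.08538729e+00,  3.85467244e-01,  6.74363400e-03, -4.58698251e-04,
       -1.19398375e+00, -2.58637272e-01]), 'joint_vel': array([ 0.00094495, -0.00237554,  0.00350424,  0.00178987, -0.00130306,
        0.00010096]), 'joint_efforts': array([-3.12057819e-04, -3.93318558e+01,  1.88930404e+01,  4.19801205e+00,
       -2.57564818e-03,  8.82507209e-06]), 'position': array([ 140.45454954, -608.50455957,  247.3275312 ]), 'ee_rot': array([-1.13058979e-01,  9.93587796e-01,  9.67644453e-04, -1.48736391e-04]), 'contact_force': array([-0.34512906, -0.02294601,  0.35724992]), 'wrist_torque': array([ 0.0264977 , -0.02349241,  0.0538137 ]), 'grasp_force': 0.0, 'gripper_width': 85.57701035150764}
```

View pics/top0.png

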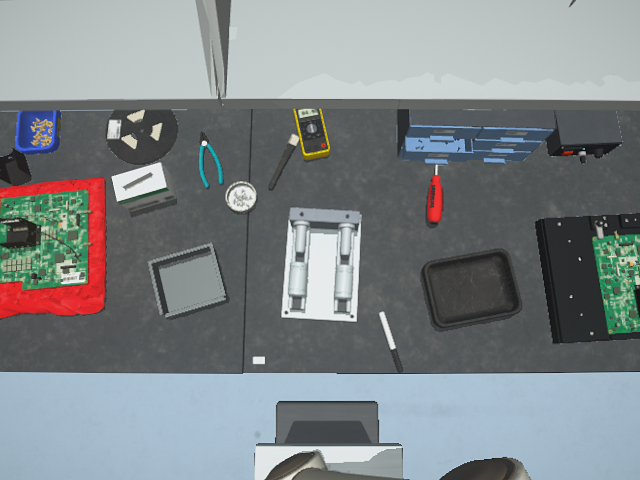

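View pics/scene0.png

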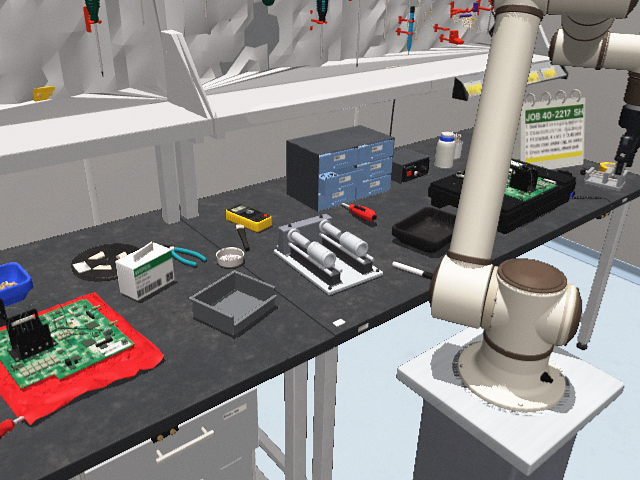

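The top view shows the gauge at about (322,265), with plate corners near (282,319), (357,322) and (361,211). The sleeves sit at (299,278) and (344,281). The grey bin is on the left (189,280) and the black tray on the right (471,288). The scene view agrees. Next I turn these into rough world positions.

```bash
cat > h.py <<'E'
import numpy as np, cv2
from bench import arm
from scipy.spatial.transform import Rotation as R
def ray(cal,uv):
    uv=np.atleast_2d(np.float64(uv))
    n=cv2.undistortPoints(uv[:,None],cal["K"],cal["D"])[:,0]
    M=cv2.Rodrigues(cal["rvec"])[0]; o=-M.T@cal["tvec"]
    d=np.c_[n,np.ones(len(n))]@M; return o,d/np.linalg.norm(d,axis=1)[:,None]
def onz(cal,uv,z):
    o,d=ray(cal,uv); return o+d*((z-o[2])/d[:,2])[:,None]
def tri(c1,p1,c2,p2):
    o1,d1=ray(c1,p1);o2,d2=ray(c2,p2); out=[]
    for a,b in zip(d1,d2):
        s=np.linalg.lstsq(np.c_[a,-b],o2-o1,rcond=None)[0]
        x,y=o1+s[0]*a,o2+s[1]*b; out.append(np.r_[(x+y)/2,np.linalg.norm(x-y)])
    return np.array(out)
def totool(v):  # world vector -> tool axes
    s=arm.read_state(); return R.from_quat(s["ee_rot"]).inv().apply(v)
E
python3 - <<'E'
from h import *
np.set_printoptions(precision=1,suppress=True)
t=arm.get_calibration("top")
print("plate FL FR",onz(t,[[282,319],[357,322]],12))
print("sleeves",onz(t,[[299,278],[344,281]],75))
print("bin",onz(t,[[149,264],[213,244],[228,298],[165,318]],50))
print("tray",onz(t,[[423,264],[507,249],[522,307],[437,329]],45))
s=arm.read_state(); print(R.from_quat(s["ee_rot"]).as_matrix())
I=cv2.imread("pics/top0.png")[195:335,270:375]; cv2.imwrite("pics/topc.png",cv2.resize(I,None,fx=4,fy=4,interpolation=cv2.INTER_CUBIC))
E
```

```text
plate FL FR [[418.2 103.7  12. ]
 [411.4 -64.3  12. ]]
sleeves [[502.   63.3  75. ]
 [495.4 -33.5  75. ]]
bin [[536.8 399.   50. ]
 [582.1 258.   50. ]
 [461.5 219.5  50. ]
 [418.  355.2  50. ]]
tray [[ 537.  -211.3   45. ]
 [ 570.7 -402.7   45. ]
 [ 440.8 -425.7   45. ]
 [ 394.2 -235.6   45. ]]
[[-1.  -0.2 -0. ]
 [-0.2  1.   0. ]
 [ 0.   0.  -1. ]]
```

View pics/topc.png

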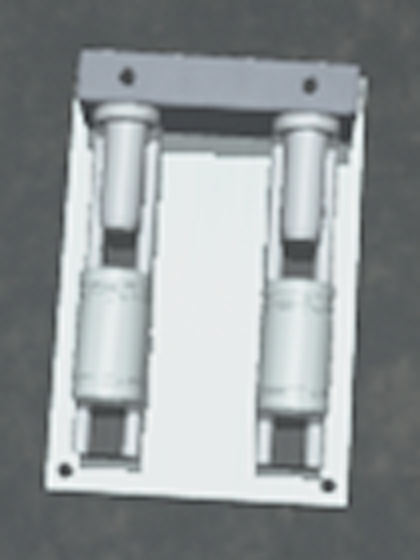

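The crop gives a gauge yaw of about -2.7°, with sleeves near (502,63) and (495,-33). Bin and tray reaches are plausible. I'll move the wrist camera over the gauge.

Careful with the scale: shifts go in m and turns go in units of 0.1 rad. That gives: -50 mm is -0.05, -30 mm is -0.03, 0.15 rad is 1.5.

```bash
python3 jog.py '[-0.03,0.035,-0.01,0,0,0,-0.06,0.07,-0.02,0,0,0,-0.092,0.106,-0.03,0,0,0.5,-0.124,0.143,-0.05,0,0,1,-0.156,0.18,-0.05,0,0,1.5,-0.188,0.217,-0.05,0,0,2,-0.22,0.254,-0.05,0,0,2.7,-0.252,0.291,-0.05,0,0,2.7,-0.284,0.328,-0.05,0,0,2.7,-0.316,0.365,-0.05,0,0,2.7]'
python3 - <<'E'
from h import *
c=arm.get_calibration("wrist");M=cv2.Rodrigues(c["rvec"])[0]
print(-M.T@c["tvec"],M,c["K"]); s=arm.read_state();print(s["position"],s["joints"],totool(np.r_[450,15,300]-s["position"]))
E
```

```text
clock: 1.1
position: [366.5, -180.3, 298.3]
ee_rot: [0.022, 1.0, 0.0, 0.0]
contact_force: [1.5, -0.4, 0.1]
gripper_width: 85.2
grasp_force: 0.0
[ 291.27634377 -177.50577761  424.11918702] [[ 4.31367243e-02  9.99068989e-01  6.14206924e-04]
 [ 9.56044167e-01 -4.14575013e-02  2.90277153e-01]
 [ 2.90032366e-01 -1.19343966e-02 -9.56942421e-01]] [[415.56254707   0.         312.08568881]
 [  0.         415.56254707 240.39350442]
 [  0.           0.           1.        ]]
[ 366.52805271 -180.30817799  298.30995143] [-5.53451036e-02 -3.50839596e-02 -3.88830883e-01 -1.63610765e-04
 -1.21675675e+00 -1.55862500e+00] [-74.95381379 198.73336104  -1.63818377]
```

To row units: 199 mm is 0.199, 126 mm is 0.126.

```bash
python3 jog.py '[-0.016,0.042,0,0,0,0,-0.032,0.084,0,0,0,0,-0.048,0.126,0,0,0,0,-0.064,0.165,0,0,0,0,-0.075,0.19,0,0,0,0,-0.075,0.199,0,0,0,0,-0.075,0.199,0,0,0,0,-0.075,0.199,0,0,0,0]'
python3 - <<'E'
from h import *
import pickle
s=arm.read_state();c=arm.get_calibration("wrist");I=arm.get_image("wrist");cv2.imwrite("pics/w1.png",I);pickle.dump(c,open("w1.pkl","wb"));print(s["position"])
E
```

```text
clock: 1.9
position: [449.3, 12.7, 298.1]
ee_rot: [0.022, 1.0, -0.0, -0.0]
contact_force: [-0.7, -0.1, -0.1]
gripper_width: 85.7
grasp_force: 0.0
[449.29180668  12.69251622 298.12260866]
```

View pics/w1.png

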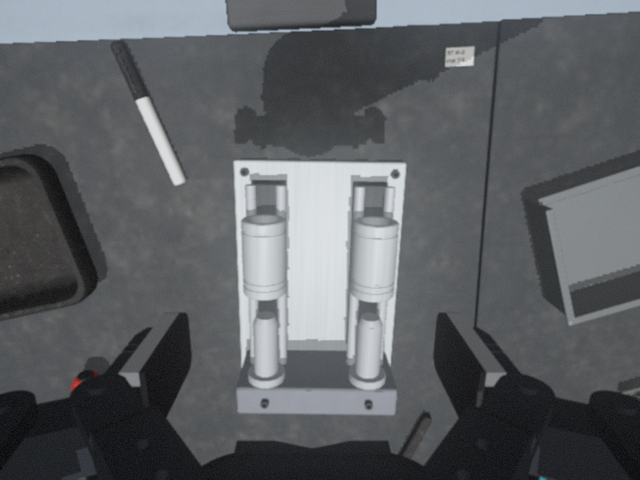

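The wrist view shows:
- plate front corners at (235,162) and (407,162), with screws at (245,172), (396,174), (265,404) and (369,405)
- left sleeve at x 351–397, y 217–300
- right sleeve at x 243–287, y 215–298

I'll triangulate these against the top view.

Run:
```python
from h import *
import pickle
np.set_printoptions(precision=1,suppress=True)
t=arm.get_calibration("top");w=pickle.load(open("w1.pkl","rb"))
f=lambda p:np.float64(p)/4+[270,195]
W=[[235,162],[407,162],[245,172],[396,174],[265,404],[369,405],[265,257],[374.5,259],[265,318],[370,319]]
T=[[346,506],[46,490],[328,485],[64,469],[311,86],[127,76],[296,348],[111,335],[299,240],[118,234]]
for n,p in zip("cR cL sR sL bR bL slvR slvL noseR noseL".split(),tri(w,W,t,f(T))):print(n,p)
print("wrist plate z12",onz(w,W[:2],12),"screws89",onz(w,W[4:6],89))
print("top plate z12",onz(t,f(T[:2]),12),"screws89",onz(t,f(T[4:6]),89))
print("slv silh R,L widths at 70",onz(w,[[243,257],[287,257],[351,259],[398,259]],70))
```

```text
cR [414.  -62.8   9.1   3.1]
cL [420.9 103.7  24.7   0.2]
sR [424.6 -52.9  13.4   1.2]
sL [432.6  94.3  20.    0.1]
bR [635.  -41.5  89.9   2.1]
bL [640.5  58.   90.2   0.3]
slvR [494.2 -32.9  70.4   1.9]
slvL [501.1  66.3  69.9   0.3]
noseR [551.9 -35.7  76.9   0. ]
noseL [554.7  61.6  81.    1.7]
wrist plate z12 [[415.2 -61.7  12. ]
 [422.5 106.5  12. ]] screws89 [[636.  -40.7  89. ]
 [641.4  58.3  89. ]]
top plate z12 [[412.5 -63.2  12. ]
 [421.5 104.9  12. ]] screws89 [[635.  -42.6  89. ]
 [640.8  57.9  89. ]]
slv silh R,L widths at 70 [[493.9 -51.8  70. ]
 [495.6 -12.3  70. ]
 [500.   45.3  70. ]
 [501.9  87.6  70. ]]
```

The measurements agree with the text: plate height about 12, block screws 90, sleeve band 70. The fit puts the gauge origin near (542.7, 14.6) with yaw -3.2°. The sleeves come out at gauge (-44.5, 49.3) and (-45.8, -50.1), as expected. I'll push from behind with nearly closed fingers, starting with the left lane.

```bash
cat >> h.py <<'E'
G0=np.r_[542.7,14.6,0]; GR=R.from_euler("z",-3.2,degrees=True)
def st():
    s=arm.read_state(); np.set_printoptions(precision=2,suppress=True)
    print("gauge",GR.inv().apply(s["position"]-G0),"yaw",np.degrees(R.from_quat(s["ee_rot"]).as_matrix()[:2,1]@[-1,0]),"F",GR.inv().apply(s["contact_force"]),"w",s["gripper_width"],s["clock"])
def togo(g,frame=None):
    p=G0+GR.apply(g); print("tool shift",totool(p-arm.read_state()["position"]))
E
python3 jog.py '[0.011,0.04,0,0,0,0.12,0.011,0.057,0.04,0,0,0.12,0.011,0.057,0.08,0,0,0.12,0.011,0.057,0.12,0,0,0.12,0.011,0.057,0.16,0,0,0.12,0.011,0.057,0.185,0,0,0.12,0.011,0.057,0.2,0,0,0.12,0.011,0.057,0.2,0,0,0.12]' 10; python3 -c "
from h import *
st();togo([-105,50,72])"
```

```text
clock: 2.75
position: [439.9, 68.9, 96.6]
ee_rot: [0.029, 1.0, -0.001, -0.002]
contact_force: [-1.6, 0.5, 0.0]
gripper_width: 10.1
grasp_force: 0.0
gauge [-105.7    48.47   96.62] yaw -3.284020946567208 F [-1.62  0.44  0.01] w 10.092455544043538 2.75
tool shift [-0.81  1.59 24.61]
```

```bash
python3 jog.py '[0,0.0016,0.012,0,0,0,0,0.0016,0.024,0,0,0,-0.006,0.0016,0.0246,0,0,0,-0.01,0.0016,0.0246,0,0,0,-0.014,0.0016,0.0246,0,0,0,-0.017,0.0016,0.0246,0,0,0,-0.02,0.0016,0.0246,0,0,0,-0.023,0.0016,0.0246,0,0,0,-0.026,0.0016,0.0246,0,0,0,-0.029,0.0016,0.0246,0,0,0]'; python3 -c "
from h import *
st()"; python3 jog.py '[-0.003,0,0,0,0,0,-0.006,0,0,0,0,0,-0.009,0,0,0,0,0,-0.012,0,0,0,0,0,-0.015,0,0,0,0,0,-0.018,0,0,0,0,0,-0.021,0,0,0,0,0,-0.024,0,0,0,0,0,-0.027,0,0,0,0,0,-0.03,0,0,0,0,0]'; python3 -c "
from h import *
st()"
```

```text
clock: 3.75
position: [470.3, 70.5, 73.6]
ee_rot: [0.028, 1.0, -0.0, -0.0]
contact_force: [-3.1, -1.5, 1.6]
gripper_width: 9.7
grasp_force: 1.4
gauge [-75.39  51.72  73.61] yaw -3.1673885911135495 F [-3.03 -1.62  1.55] w 9.737812548385554 3.75
clock: 4.75
position: [500.7, 69.1, 73.7]
ee_rot: [0.028, 1.0, 0.0, 0.0]
contact_force: [-1.7, -1.0, 1.1]
gripper_width: 10.0
grasp_force: 1.1
gauge [-44.97  52.07  73.75] yaw -3.1594224582018637 F [-1.61 -1.09  1.13] w 9.968314083376729 4.75
```

To row units: -10 mm is -0.01, -9 mm is -0.009.

```bash
python3 jog.py '[-0.002,-0.0005,0,0,0,0,-0.004,-0.001,0,0,0,0,-0.006,-0.0015,0,0,0,0,-0.007,-0.0015,0,0,0,0,-0.008,-0.0015,0,0,0,0,-0.009,-0.0015,0,0,0,0,-0.01,-0.0015,0,0,0,0,-0.01,-0.0015,0,0,0,0]'; python3 -c "
from h import *
st()"; python3 jog.py '[-0.001,0,0,0,0,0,-0.002,0,0,0,0,0,-0.002,0,0,0,0,0]'; python3 -c "
from h import *
st()"
```

```text
clock: 5.55
position: [510.5, 67.1, 73.8]
ee_rot: [0.028, 1.0, 0.0, 0.0]
contact_force: [-1.6, 1.5, 0.4]
gripper_width: 10.3
grasp_force: 0.9
gauge [-35.08  50.67  73.78] yaw -3.152483499518093 F [-1.7   1.45  0.38] w 10.258460845752575 5.55
clock: 5.85
position: [511.3, 66.8, 73.7]
ee_rot: [0.028, 1.0, -0.0, -0.001]
contact_force: [-5.9, 2.2, 3.6]
gripper_width: 10.1
grasp_force: 2.6
gauge [-34.22  50.42  73.65] yaw -3.174766539209633 F [-6.02  1.89  3.57] w 10.095828945919163 5.85
```

To row units: -1.5 mm is -0.0015, -1 mm is -0.001.

```bash
python3 jog.py '[-0.001,0,0,0,0,0,-0.0015,0,0,0,0,0,-0.0015,0,0,0,0,0]'; python3 -c "
from h import *
st()"; python3 jog.py '[-0.001,0,0,0,0,0,-0.0015,0,0,0,0,0,-0.0015,0,0,0,0,0]'; python3 -c "
from h import *
st();cv2.imwrite('pics/s2.png',cv2.resize(arm.get_image('scene')[200:300,250:400],None,fx=4,fy=4,interpolation=cv2.INTER_CUBIC))"
```

```text
clock: 6.15
position: [511.4, 66.7, 73.6]
ee_rot: [0.028, 1.0, -0.0, -0.002]
contact_force: [-9.7, 5.2, 5.4]
gripper_width: 10.5
grasp_force: 4.7
gauge [-34.18  50.3   73.59] yaw -3.1882722265181584 F [-9.97  4.7   5.42] w 10.49504264406685 6.15
clock: 6.45
position: [511.4, 66.6, 73.5]
ee_rot: [0.028, 1.0, -0.001, -0.004]
contact_force: [-13.0, 6.6, 10.1]
gripper_width: 10.5
grasp_force: 6.7
gauge [-34.12  50.17  73.51] yaw -3.201088277868059 F [-13.32   5.9   10.1 ] w 10.487383816620351 6.45
```

View pics/s2.png

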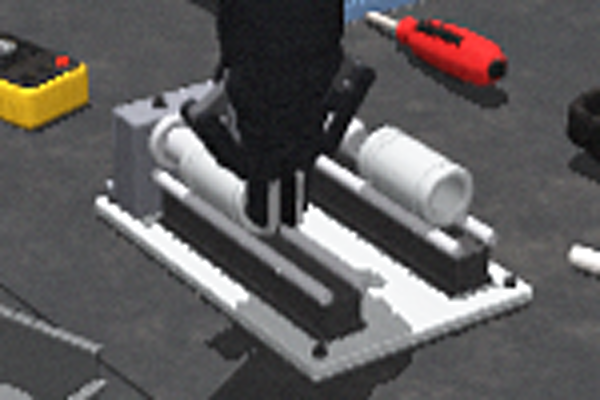

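The scene crop shows the left sleeve on its pin with a gap to the shoulder. It stopped firmly, with force rising to 13 N and no travel, so the left sleeve looks bad. Now the right lane.

To row units: -100 mm is -0.1, -85 mm is -0.085.

```bash
python3 jog.py '[0.015,0,0,0,0,0,0.04,0,0,0,0,0,0.065,0,0,0,0,0,0.076,0,0,0,0,0,0.076,-0.025,-0.003,0,0,0,0.076,-0.055,-0.003,0,0,0,0.076,-0.085,-0.003,0,0,0,0.076,-0.1,-0.003,0,0,0,0.076,-0.1,0,0,0,0,0.076,-0.1,0,0,0,0]'; python3 -c "
from h import *
st();togo([-105,-50,73])"
```

```text
clock: 7.5
position: [434.6, -29.0, 73.6]
ee_rot: [0.028, 1.0, -0.0, 0.0]
contact_force: [0.2, 0.1, -0.8]
gripper_width: 10.1
grasp_force: 0.0
gauge [-105.53  -49.58   73.58] yaw -3.2030397176437613 F [ 0.25  0.09 -0.75] w 10.1232407459541 7.5
tool shift [-0.53 -0.42  0.58]
```

To row units: -34 mm is -0.034, -10 mm is -0.01.

```bash
python3 jog.py '[-0.006,0,0,0,0,0,-0.01,0,0,0,0,0,-0.013,0,0,0,0,0,-0.016,0,0,0,0,0,-0.019,0,0,0,0,0,-0.022,0,0,0,0,0,-0.025,0,0,0,0,0,-0.028,0,0,0,0,0,-0.031,0,0,0,0,0,-0.034,0,0,0,0,0]'; python3 -c "
from h import *
st()"; python3 jog.py '[-0.003,0,0,0,0,0,-0.006,0,0,0,0,0,-0.009,0,0,0,0,0,-0.012,0,0,0,0,0,-0.015,0,0,0,0,0,-0.018,0,0,0,0,0,-0.021,0,0,0,0,0,-0.024,0,0,0,0,0,-0.027,0,0,0,0,0,-0.03,0,0,0,0,0]';python3 -c "
from h import *
st()"
```

```text
clock: 8.5
position: [468.0, -30.9, 73.6]
ee_rot: [0.028, 1.0, -0.0, -0.0]
contact_force: [-1.6, -0.1, -0.1]
gripper_width: 9.9
grasp_force: 0.6
gauge [-72.02 -49.55  73.64] yaw -3.1689878289099718 F [-1.58 -0.18 -0.07] w 9.893567086747721 8.5
clock: 9.5
position: [498.0, -32.5, 73.7]
ee_rot: [0.028, 1.0, -0.0, -0.0]
contact_force: [-1.4, -0.0, 0.8]
gripper_width: 10.1
grasp_force: 0.6
gauge [-41.98 -49.48  73.71] yaw -3.162885801054469 F [-1.4  -0.08  0.78] w 10.05266469163731 9.5
```

To row units: -10 mm is -0.01, -9 mm is -0.009.

```bash
python3 jog.py '[-0.002,0,0,0,0,0,-0.004,0,0,0,0,0,-0.006,0,0,0,0,0,-0.007,0,0,0,0,0,-0.008,0,0,0,0,0,-0.009,0,0,0,0,0,-0.01,0,0,0,0,0,-0.01,0,0,0,0,0]'; python3 -c "
from h import *
st()"
```

```text
clock: 10.3
position: [508.0, -33.0, 73.7]
ee_rot: [0.028, 1.0, 0.0, 0.0]
contact_force: [-1.3, -0.2, -0.1]
gripper_width: 10.1
grasp_force: 0.4
gauge [-32.02 -49.43  73.73] yaw -3.160561418368726 F [-1.25 -0.29 -0.08] w 10.060957562851328 10.3
```

Past -34 with only 1.3 N, so this sleeve is the free one. I'll go on to the shoulder, expected at about x = -4.

To row units: -24 mm is -0.024, -22 mm is -0.022.

```bash
python3 jog.py '[-0.003,0,0,0,0,0,-0.006,0,0,0,0,0,-0.009,0,0,0,0,0,-0.012,0,0,0,0,0,-0.015,0,0,0,0,0,-0.018,0,0,0,0,0,-0.02,0,0,0,0,0,-0.022,0,0,0,0,0,-0.024,0,0,0,0,0,-0.024,0,0,0,0,0]'; python3 -c "
from h import *
st()";python3 jog.py '[-0.001,0,0,0,0,0,-0.002,0,0,0,0,0,-0.003,0,0,0,0,0,-0.004,0,0,0,0,0,-0.005,0,0,0,0,0,-0.005,0,0,0,0,0]'; python3 -c "
from h import *
st()"
```

```text
clock: 11.3
position: [532.2, -34.3, 73.8]
ee_rot: [0.028, 1.0, 0.0, 0.0]
contact_force: [-0.8, -0.8, -0.4]
gripper_width: 10.2
grasp_force: 0.3
gauge [ -7.77 -49.39  73.75] yaw -3.158459193569365 F [-0.77 -0.83 -0.4 ] w 10.174997132836346 11.3
clock: 11.9
position: [535.4, -34.6, 73.6]
ee_rot: [0.028, 1.0, -0.0, -0.002]
contact_force: [-4.5, 1.6, 2.8]
gripper_width: 9.9
grasp_force: 2.6
gauge [ -4.57 -49.58  73.56] yaw -3.1836298238702327 F [-4.55  1.33  2.84] w 9.85180277091692 11.9
```

To row units: -2 mm is -0.002, -2.5 mm is -0.0025.

```bash
python3 jog.py '[-0.001,0,0,0,0,0,-0.002,0,0,0,0,0,-0.0025,0,0,0,0,0,-0.0025,0,0,0,0,0]'; python3 -c "
from h import *
st()";python3 jog.py '[0.015,0,0,0,0,0,0.03,0,-0.03,0,0,0,0.045,0,-0.07,0,0,0,0.06,0.03,-0.11,0,0,0,0.075,0.05,-0.15,0,0,0,0.085,0.05,-0.195,0,0,0,0.085,0.05,-0.215,0,0,0,0.085,0.05,-0.215,0,0,0,0.085,0.05,-0.215,0,0,0]' 85
python3 - <<'E'
from h import *
import pickle
st();c=arm.get_calibration("wrist");I=arm.get_image("wrist");cv2.imwrite("pics/w3.png",I);pickle.dump(c,open("w3.pkl","wb"))
E
```

```text
clock: 12.3
position: [535.4, -34.8, 73.5]
ee_rot: [0.028, 1.0, -0.0, -0.004]
contact_force: [-10.1, 3.7, 7.9]
gripper_width: 9.7
grasp_force: 5.4
gauge [ -4.57 -49.69  73.48] yaw -3.205946869130234 F [-10.25   3.09   7.95] w 9.666571499938524 12.3
clock: 13.2
position: [457.4, 20.2, 288.9]
ee_rot: [0.028, 1.0, 0.001, 0.001]
contact_force: [0.4, 0.7, 0.1]
gripper_width: 84.9
grasp_force: 0.0
gauge [-85.53   0.81 288.9 ] yaw -3.157602253107189 F [0.37 0.76 0.08] w 84.85850946930586 13.2
```

View pics/w3.png

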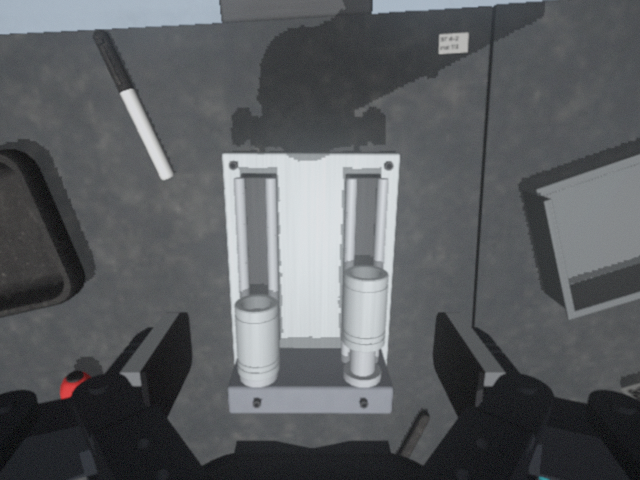

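The wrist view shows the right sleeve fully home against its shoulder (y≈385). The left one is short, with bare pin visible at y 347–375. So left is the reject (bin, left) and right is good (tray, right). Next I measure the containers in two views.

Run:
```python
from h import *
a=cv2.imread("pics/scene0.png");b=cv2.imread("pics/top0.png")
def c(I,x,y): return cv2.resize(I[y:y+75,x:x+100],None,fx=4,fy=4,interpolation=cv2.INTER_CUBIC)
m=np.vstack([np.hstack([c(a,183,263),c(a,382,193)]),np.hstack([c(b,140,240),c(b,420,240)]) if 0 else np.hstack([cv2.resize(b[240:328,140:240],(400,300)),cv2.resize(b[245:333,420:530],(400,300))])])
cv2.imwrite("pics/comp.png",cv2.convertScaleAbs(m,alpha=1.8,beta=10))
```

```text
(no output)
```

View pics/comp.png

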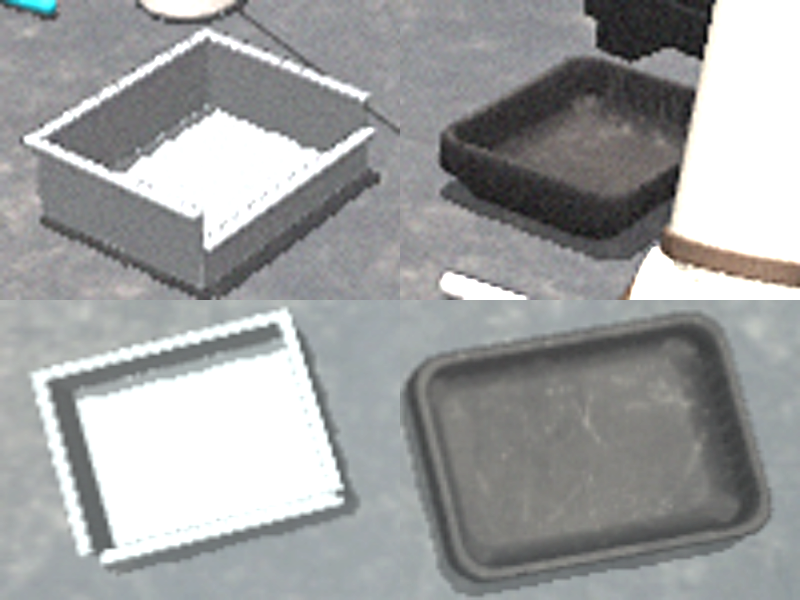

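In the composite, the bin rim corners in the scene panel are at (25,140), (205,32), (365,98) and (205,215). In the top panel they are at (35,375), (290,310), (342,492) and (85,553). The tray rim in the top panel spans roughly (412,365), (728,315), (768,525) and (455,578), with an open floor.

Run:
```python
from h import *
import pickle
np.set_printoptions(precision=1,suppress=True)
t=arm.get_calibration("top");s=arm.get_calibration("scene");w=pickle.load(open("w3.pkl","rb"))
S=np.float64([[25,140],[205,32],[365,98],[205,215],[215,110]])/4+[183,263]
T=np.float64([[35,375],[290,310],[342,492],[85,553],[283,350]]);T=(T-[0,300])/[4,3.409]+[140,240]
P=tri(s,S,t,T);print("bin BL BR FR FL floorBR\n",P);print("ctr",P[:4].mean(0))
A=np.float64([[440,135],[580,58],[612,212]])-[400,0];A=A/4+[382,193]
B=np.float64([[412,365],[728,315],[768,525],[455,578]]);B=(B-[400,300])/[3.636,3.409]+[420,245]
P=tri(s,A,t,B[[0,1,3]]);print("tray BL BR FL\n",P);q=onz(t,B,45);print(q,q.mean(0))
C=np.float64([[440,388],[690,340],[735,520],[485,555]]);C=(C-[400,300])/[3.636,3.409]+[420,245]
q=onz(t,C,8);print("floor",q,q.mean(0))
for z in(65,75):
  print("slv",GR.inv().apply(onz(w,[[257.5,341],[365,308]],z)-G0))
```

```text
bin BL BR FR FL floorBR
 [[541.6 400.3  50.7   1.4]
 [585.4 260.2  48.3   1.4]
 [466.6 226.7  49.5   4. ]
 [424.6 361.6  51.8   4.4]
 [564.5 270.3   9.2   2.5]]
ctr [504.5 312.2  50.1   2.8]
tray BL BR FL
 [[ 535.2 -212.8   47.     3.6]
 [ 573.7 -409.8   38.8    7.4]
 [ 398.3 -234.5   38.4    3.9]]
[[ 536.9 -212.    45. ]
 [ 569.8 -410.    45. ]
 [ 432.1 -423.2   45. ]
 [ 399.5 -231.8   45. ]] [ 484.6 -319.2   45. ]
floor [[ 527.2 -236.5    8. ]
 [ 559.7 -398.2    8. ]
 [ 438.1 -417.2    8. ]
 [ 415.8 -259.2    8. ]] [ 485.2 -327.8    8. ]
slv [[ 45.3 -50.8  65. ]
 [ 10.9  49.8  65. ]]
slv [[ 39.4 -49.4  75. ]
 [  6.   48.4  75. ]]
```

The bin rim comes out at about 50 and its floor at about 9, with centre (504,312) and yaw 17.4°. The tray centre is (485,-321) with yaw 9.5°. The sleeves are where expected. First I grasp the left reject.

To row units: 60 mm is 0.06, 183 mm is 0.183.

```bash
python3 jog.py '[-0.04,0.015,0.02,0,0,0,-0.07,0.035,0.06,0,0,0,-0.093,0.049,0.1,0,0,0,-0.093,0.049,0.14,0,0,0,-0.093,0.049,0.17,0,0,0,-0.093,0.049,0.183,0,0,0,-0.093,0.049,0.183,0,0,0,-0.093,0.049,0.183,0,0,0]' 85; python3 -c "
from h import *
st();togo([8,50,63])"
```

```text
clock: 14.05
position: [552.6, 63.4, 104.8]
ee_rot: [0.028, 1.0, -0.001, -0.001]
contact_force: [-0.4, -0.3, -0.3]
gripper_width: 84.8
grasp_force: 0.0
gauge [  7.18  49.25 104.84] yaw -3.1630549561024717 F [-0.35 -0.33 -0.31] w 84.81145917575074 14.05
tool shift [-0.89  0.8  41.84]
```

To row units: 41 mm is 0.041, 37 mm is 0.037.

```bash
python3 jog.py '[0,0.0005,0.015,0,0,0,0,0.0005,0.028,0,0,0,0,0.0005,0.037,0,0,0,0,0.0005,0.041,0,0,0,0,0.0005,0.041,0,0,0]'; python3 jog.py '[0,0,0,0,0,0,0,0,0,0,0,0,0,0,0,0,0,0,0,0,0,0,0,0,0,0,0,0,0,0,0,0,0,0,0,0]' 30;python3 -c "
from h import *
st()"
```

```text
clock: 14.55
position: [552.5, 64.1, 64.3]
ee_rot: [0.028, 1.0, -0.0, -0.0]
contact_force: [0.2, 0.6, -0.4]
gripper_width: 84.8
grasp_force: 0.0
clock: 15.15
position: [552.9, 63.6, 65.6]
ee_rot: [0.027, 1.0, -0.0, 0.0]
contact_force: [-1.1, -3.9, 5.5]
gripper_width: 38.1
grasp_force: 60.3
gauge [ 7.45 49.49 65.62] yaw -3.1458921109744162 F [-0.84 -3.93  5.5 ] w 38.13021772157721 15.15
```

To row units: 50 mm is 0.05, 38 mm is 0.038.

```bash
python3 jog.py '[0.004,0,0,0,0,0,0.009,0,0,0,0,0,0.015,0,0,0,0,0,0.022,0,0,0,0,0,0.03,0,0,0,0,0,0.038,0,0,0,0,0,0.046,0,0,0,0,0,0.05,0,0,0,0,0]';python3 -c "
from h import *
st()"; python3 jog.py '[0,0,-0.015,0,0,0,0,0,-0.035,0,0,0,0,0,-0.065,0,0,0,0,0,-0.095,0,0,0,0,0,-0.115,0,0,0,0,0,-0.12,0,0,0]';python3 - <<'E'
from h import *
st();p=arm.read_state()["position"];print(totool(np.r_[504,312,120]-p))
E
```

```text
clock: 15.95
position: [505.0, 67.5, 66.2]
ee_rot: [0.027, 1.0, 0.001, 0.003]
contact_force: [5.2, -3.9, 5.0]
gripper_width: 38.3
grasp_force: 60.2
gauge [-40.63  50.73  66.21] yaw -3.093719645851121 F [ 5.41 -3.62  4.95] w 38.25022748800381 15.95
clock: 16.55
position: [503.3, 67.6, 186.4]
ee_rot: [0.028, 1.0, 0.001, 0.001]
contact_force: [0.1, -0.2, -2.2]
gripper_width: 38.1
grasp_force: 60.9
gauge [-42.33  50.72 186.35] yaw -3.157291202018396 F [ 0.08 -0.17 -2.22] w 38.11436612080998 16.55
[ 12.93 243.92  66.87]
```

```bash
python3 jog.py '[0.003,0.025,0,0,0,-0.5,0.006,0.06,0,0,0,-1.2,0.009,0.1,0,0,0,-2,0.012,0.14,0,0,0,-2.8,0.015,0.18,0,0,0,-3.6,0.016,0.215,0,0,0,-3.6,0.016,0.235,0.03,0,0,-3.6,0.016,0.244,0.055,0,0,-3.6,0.016,0.244,0.065,0,0,-3.6,0.016,0.244,0.065,0,0,-3.6]'
python3 - <<'E'
from h import *
st();s=arm.read_state();p=s["position"];print(p,totool(np.r_[501,311,30]-p))
I=arm.get_image("top");cv2.imwrite("pics/t4.png",cv2.resize(I[200:350,110:310],None,fx=4,fy=4,interpolation=cv2.INTER_CUBIC))
E
```

```text
clock: 17.55
position: [498.7, 310.0, 116.6]
ee_rot: [-0.152, 0.988, -0.002, -0.003]
contact_force: [0.4, -1.1, -1.5]
gripper_width: 38.4
grasp_force: 60.9
gauge [-60.46 292.5  116.64] yaw 17.179581498189535 F [ 0.42 -1.06 -1.47] w 38.420800961131214 17.55
[498.66 310.02 116.64] [-3.08  0.48 86.62]
```

View pics/t4.png

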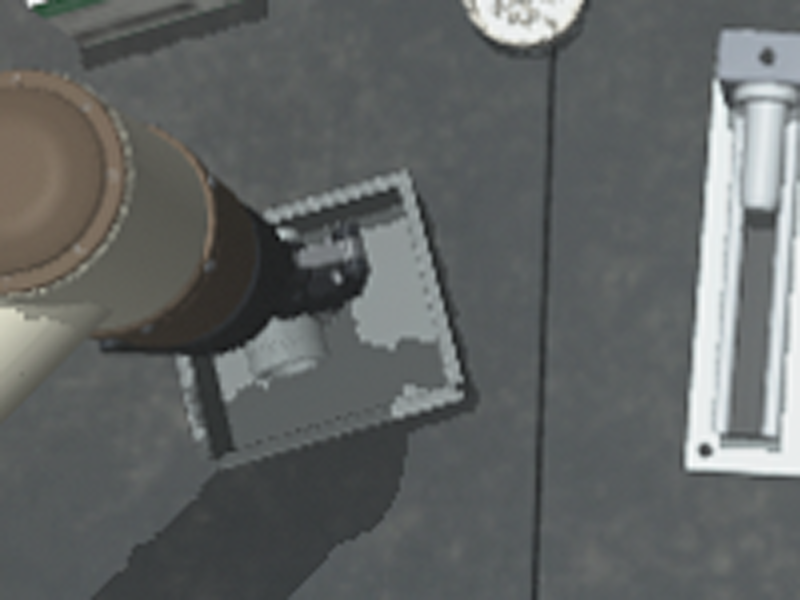

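The top crop shows the held sleeve over the bin, aligned with it. I'll lower it gently.

To row units: 20 mm is 0.02, -3 mm is -0.003.

```bash
python3 jog.py '[-0.003,0,0.02,0,0,0,-0.003,0,0.04,0,0,0,-0.003,0,0.06,0,0,0,-0.003,0,0.075,0,0,0,-0.003,0,0.083,0,0,0,-0.003,0,0.086,0,0,0,-0.003,0,0.086,0,0,0]'; python3 jog.py '[0,0,0.001,0,0,0,0,0,0.002,0,0,0,0,0,0.003,0,0,0,0,0,0.004,0,0,0,0,0,0.004,0,0,0]'; python3 jog.py '[0,0,0.001,0,0,0,0,0,0.002,0,0,0,0,0,0.002,0,0,0]'
```

```text
clock: 18.3
position: [503.6, 312.4, 34.5]
ee_rot: [-0.152, 0.988, 0.0, 0.001]
contact_force: [0.2, -0.1, -2.4]
gripper_width: 38.2
grasp_force: 60.9
clock: 18.8
position: [503.0, 312.3, 29.6]
ee_rot: [-0.152, 0.988, -0.0, -0.0]
contact_force: [-0.7, 0.4, -1.8]
gripper_width: 38.3
grasp_force: 60.9
clock: 19.1
position: [503.0, 312.3, 27.5]
ee_rot: [-0.152, 0.988, -0.0, -0.0]
contact_force: [-0.3, 0.6, -1.9]
gripper_width: 38.2
grasp_force: 60.9
```

```bash
python3 jog.py '[0,0,0.001,0,0,0,0,0,0.002,0,0,0,0,0,0.002,0,0,0]'; python3 jog.py '[0,0,0.001,0,0,0,0,0,0.0015,0,0,0,0,0,0.0015,0,0,0]'
```

```text
clock: 19.4
position: [503.0, 312.3, 25.5]
ee_rot: [-0.152, 0.988, -0.0, -0.0]
contact_force: [0.3, 0.1, -1.4]
gripper_width: 38.3
grasp_force: 60.9
clock: 19.7
position: [503.1, 312.3, 24.1]
ee_rot: [-0.152, 0.988, -0.0, -0.0]
contact_force: [-0.5, -0.4, -1.4]
gripper_width: 38.5
grasp_force: 60.9
```

To row units: 1.5 mm is 0.0015, 1 mm is 0.001.

```bash
python3 jog.py '[0,0,0.001,0,0,0,0,0,0.0015,0,0,0,0,0,0.0015,0,0,0]'; python3 jog.py '[0,0,0.001,0,0,0,0,0,0.0015,0,0,0,0,0,0.0015,0,0,0]'
```

```text
clock: 20.0
position: [503.2, 312.4, 23.7]
ee_rot: [-0.152, 0.988, 0.0, 0.0]
contact_force: [-1.9, -0.1, 5.0]
gripper_width: 38.6
grasp_force: 61.6
clock: 20.3
position: [503.2, 312.5, 23.6]
ee_rot: [-0.152, 0.988, -0.0, 0.0]
contact_force: [-5.7, -2.8, 13.5]
gripper_width: 38.5
grasp_force: 62.5
```

Touchdown confirmed by force. Release and rise.

```bash
python3 jog.py '[0,0,-0.0015,0,0,0,0,0,-0.0015,0,0,0,0,0,-0.0015,0,0,0,0,0,-0.0015,0,0,0]' 56; python3 jog.py '[0,0,-0.01,0,0,0,0,0,-0.03,0,0,0,0,0,-0.07,0,0,0,0,0,-0.12,0,0,0,0,0,-0.165,0,0,0,0,0,-0.19,0,0,0,0,0,-0.19,0,0,0,0,0,-0.19,0,0,0]'
python3 - <<'E'
from h import *
st();togo([36,-50,110])
E
```

```text
clock: 20.7
position: [503.1, 312.3, 22.4]
ee_rot: [-0.152, 0.988, -0.0, -0.0]
contact_force: [-0.7, -0.4, 0.4]
gripper_width: 56.2
grasp_force: 0.0
clock: 21.5
position: [502.9, 312.3, 213.5]
ee_rot: [-0.152, 0.988, 0.001, 0.0]
contact_force: [0.8, -0.1, -0.3]
gripper_width: 56.0
grasp_force: 0.0
gauge [-56.34 295.01 213.51] yaw 17.177870213540924 F [ 0.85 -0.09 -0.28] w 55.97450789584161 21.5
tool shift [  35.34 -355.53  103.07]
```

```bash
python3 jog.py '[0.003,-0.03,0,0,0,0.5,0.007,-0.07,0,0,0,1.2,0.011,-0.115,0,0,0,2,0.015,-0.16,0,0,0,2.8,0.02,-0.205,0,0,0,3.56,0.025,-0.25,0,0,0,3.56,0.03,-0.295,0,0,0,3.56,0.033,-0.335,0.02,0,0,3.56,0.035,-0.355,0.06,0,0,3.56,0.035,-0.355,0.06,0,0,3.56]' 85; python3 jog.py '[0,0,0,0,0,0]'
python3 - <<'E'
from h import *
st();togo([36,-50,64])
I=arm.get_image("top");cv2.imwrite("pics/t5.png",cv2.resize(I[200:350,110:310],None,fx=4,fy=4,interpolation=cv2.INTER_CUBIC))
E
```

```text
clock: 22.5
position: [571.7, -39.8, 145.6]
ee_rot: [0.028, 1.0, -0.001, -0.007]
contact_force: [-1.0, 0.6, -0.5]
gripper_width: 85.3
grasp_force: 0.0
clock: 22.6
position: [575.4, -37.4, 150.9]
ee_rot: [0.026, 1.0, -0.001, -0.002]
contact_force: [0.5, -0.7, 0.6]
gripper_width: 84.7
grasp_force: 0.0
gauge [ 35.54 -50.13 150.94] yaw -2.9792122393448177 F [ 0.51 -0.71  0.63] w 84.74494963561497 22.6
tool shift [-0.83  0.26 86.94]
```

View pics/t5.png

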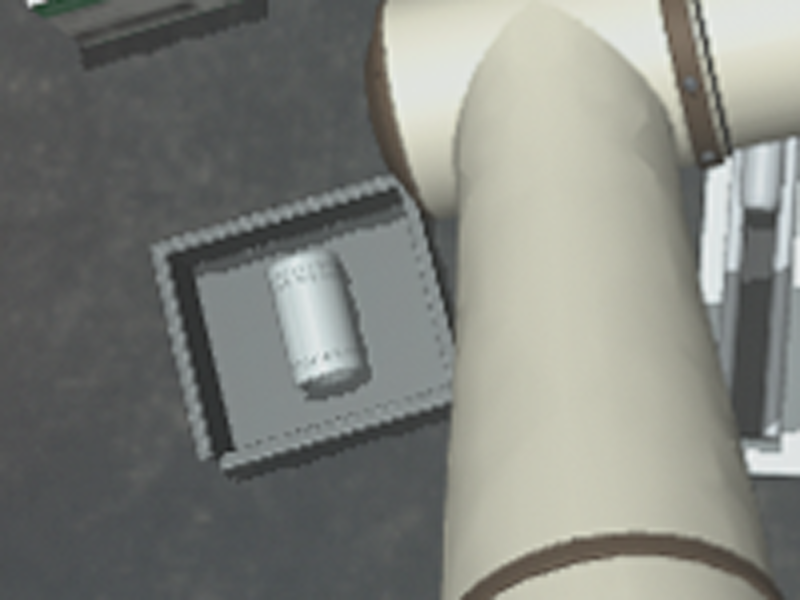

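The reject sleeve lies flat in the middle of the bin. Now I grasp the right sleeve.

Careful with the scale: shifts go in m and turns go in units of 0.1 rad. That gives: 20 mm is 0.02, 86 mm is 0.086.

```bash
python3 jog.py '[0,0,0.02,0,0,0,0,0,0.045,0,0,0,0,0,0.065,0,0,0,0,0,0.078,0,0,0,0,0,0.084,0,0,0,0,0,0.086,0,0,0,0,0,0.086,0,0,0]';python3 -c "
from h import *
st()"; python3 jog.py '[0,0,0,0,0,0,0,0,0,0,0,0,0,0,0,0,0,0,0,0,0,0,0,0,0,0,0,0,0,0,0,0,0,0,0,0]' 30;python3 -c "
from h import *
st()"
```

```text
clock: 23.35
position: [576.9, -36.4, 67.5]
ee_rot: [0.025, 1.0, 0.0, 0.001]
contact_force: [0.6, 0.2, 0.4]
gripper_width: 85.0
grasp_force: 0.0
gauge [ 37.03 -49.02  67.5 ] yaw -2.893154085912436 F [0.6  0.26 0.42] w 84.98385542811984 23.35
clock: 23.95
position: [576.5, -37.9, 67.9]
ee_rot: [0.026, 1.0, -0.001, 0.0]
contact_force: [-0.6, -4.0, 3.8]
gripper_width: 38.3
grasp_force: 60.1
gauge [ 36.63 -50.51  67.86] yaw -2.9297448459411317 F [-0.37 -4.01  3.8 ] w 38.267702545175325 23.95
```

```bash
python3 jog.py '[0.004,0,0,0,0,0,0.009,0,0,0,0,0,0.016,0,0,0,0,0,0.024,0,0,0,0,0,0.033,0,0,0,0,0,0.042,0,0,0,0,0,0.051,0,0,0,0,0,0.06,0,0,0,0,0,0.069,0,0,0,0,0,0.075,0,0,0,0,0]';python3 -c "
from h import *
st()"; python3 jog.py '[0.002,0,-0.005,0,0,0,0.002,0,-0.025,0,0,0,0.002,0,-0.055,0,0,0,0.002,0,-0.09,0,0,0,0.002,0,-0.11,0,0,0,0.002,0,-0.11,0,0,0]';python3 - <<'E'
from h import *
st();p=arm.read_state()["position"];print(totool(np.r_[482,-321,120]-p))
E
```

```text
clock: 24.95
position: [503.8, -32.8, 68.3]
ee_rot: [0.025, 1.0, 0.0, 0.003]
contact_force: [3.7, -4.2, 4.2]
gripper_width: 38.2
grasp_force: 60.6
gauge [-36.21 -49.48  68.32] yaw -2.865084248699321 F [ 3.98 -4.03  4.24] w 38.19755724551626 24.95
clock: 25.55
position: [500.0, -32.3, 179.0]
ee_rot: [0.026, 1.0, 0.001, 0.002]
contact_force: [0.4, 0.8, -1.5]
gripper_width: 37.8
grasp_force: 60.6
gauge [-40.03 -49.23 178.99] yaw -2.924369428210467 F [ 0.36  0.83 -1.45] w 37.76623630737605 25.55
[   3.46 -289.33   58.47]
```

To row units: 2 mm is 0.002, -289 mm is -0.289, -0.217 rad is -2.17.

```bash
python3 jog.py '[0,-0.03,0,0,0,-0.4,0.001,-0.07,0,0,0,-1,0.001,-0.115,0,0,0,-1.6,0.002,-0.16,0,0,0,-2.17,0.003,-0.205,0,0,0,-2.17,0.003,-0.245,0,0,0,-2.17,0.003,-0.275,0.02,0,0,-2.17,0.003,-0.289,0.045,0,0,-2.17,0.003,-0.289,0.058,0,0,-2.17,0.003,-0.289,0.058,0,0,-2.17]'
python3 - <<'E'
from h import *
st();s=arm.read_state();p=s["position"];print(p,totool(np.r_[482,-321,40]-p))
I=arm.get_image("top");cv2.imwrite("pics/t6.png",cv2.resize(I[210:360,390:560],None,fx=4,fy=4,interpolation=cv2.INTER_CUBIC))
E
```

```text
clock: 26.55
position: [478.8, -320.0, 114.7]
ee_rot: [-0.082, 0.997, 0.002, -0.004]
contact_force: [-0.5, 0.7, -1.4]
gripper_width: 38.0
grasp_force: 60.7
gauge [ -45.1  -337.68  114.71] yaw 9.37142411415323 F [-0.52  0.67 -1.37] w 37.977703018728015 26.55
[ 478.82 -320.04  114.71] [-3.54 -1.86 74.67]
```

View pics/t6.png

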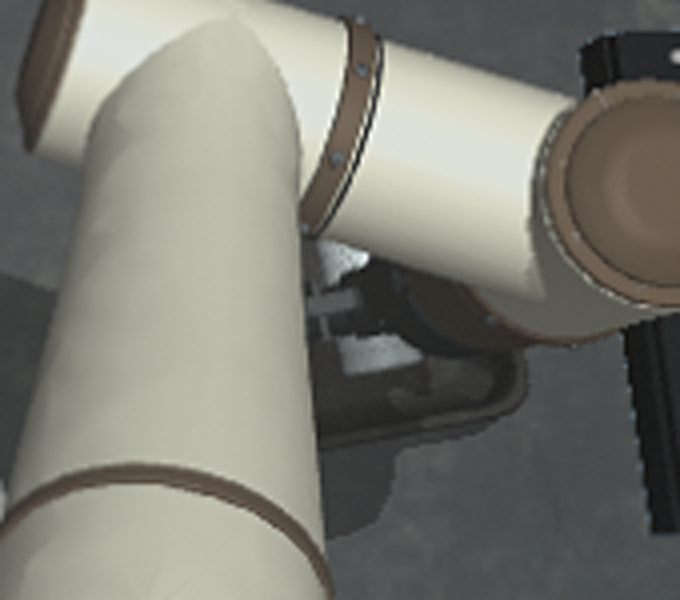

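The top crop is partly hidden by the arm, but the held sleeve is over the tray's middle and aligned with it. The touch height should be TCP ≈ 29–34. Lowering.

To row units: 20 mm is 0.02, -3 mm is -0.003.

```bash
python3 jog.py '[-0.003,-0.001,0.02,0,0,0,-0.003,-0.001,0.04,0,0,0,-0.003,-0.001,0.055,0,0,0,-0.003,-0.001,0.066,0,0,0,-0.003,-0.001,0.071,0,0,0,-0.003,-0.001,0.073,0,0,0,-0.003,-0.001,0.073,0,0,0]'; python3 jog.py '[0,0,0.001,0,0,0,0,0,0.002,0,0,0,0,0,0.003,0,0,0,0,0,0.004,0,0,0,0,0,0.004,0,0,0]'; python3 jog.py '[0,0,0.001,0,0,0,0,0,0.002,0,0,0,0,0,0.002,0,0,0]'
```

```text
clock: 27.3
position: [485.2, -321.7, 46.3]
ee_rot: [-0.083, 0.997, -0.0, 0.0]
contact_force: [-1.3, 0.2, -2.1]
gripper_width: 37.8
grasp_force: 60.8
clock: 27.8
position: [484.6, -321.8, 41.6]
ee_rot: [-0.083, 0.997, 0.0, -0.0]
contact_force: [0.8, -0.3, -1.3]
gripper_width: 37.7
grasp_force: 60.8
clock: 28.1
position: [484.6, -321.8, 39.5]
ee_rot: [-0.083, 0.997, 0.0, -0.0]
contact_force: [-0.1, 0.7, -1.0]
gripper_width: 38.3
grasp_force: 60.8
```

To row units: 4 mm is 0.004, 3 mm is 0.003.

```bash
python3 jog.py '[0,0,0.0015,0,0,0,0,0,0.003,0,0,0,0,0,0.004,0,0,0,0,0,0.004,0,0,0]'; python3 jog.py '[0,0,0.001,0,0,0,0,0,0.002,0,0,0,0,0,0.002,0,0,0]'; python3 jog.py '[0,0,0.001,0,0,0,0,0,0.002,0,0,0,0,0,0.002,0,0,0]'
```

```text
clock: 28.5
position: [484.6, -321.7, 35.5]
ee_rot: [-0.083, 0.997, 0.0, -0.0]
contact_force: [-0.3, -0.2, -1.7]
gripper_width: 38.3
grasp_force: 60.8
clock: 28.8
position: [484.6, -321.8, 33.6]
ee_rot: [-0.083, 0.997, 0.0, -0.0]
contact_force: [0.3, -0.1, -2.1]
gripper_width: 38.4
grasp_force: 60.8
clock: 29.1
position: [484.6, -321.8, 31.5]
ee_rot: [-0.083, 0.997, 0.0, -0.0]
contact_force: [0.2, -0.1, -1.3]
gripper_width: 38.1
grasp_force: 60.8
```

To row units: 1.5 mm is 0.0015, 1 mm is 0.001.

```bash
python3 jog.py '[0,0,0.001,0,0,0,0,0,0.0015,0,0,0,0,0,0.0015,0,0,0]'; python3 jog.py '[0,0,0.001,0,0,0,0,0,0.0015,0,0,0,0,0,0.0015,0,0,0]'; python3 jog.py '[0,0,0.0005,0,0,0,0,0,0.001,0,0,0,0,0,0.001,0,0,0]'
```

```text
clock: 29.4
position: [484.7, -321.8, 30.1]
ee_rot: [-0.083, 0.997, 0.0, -0.0]
contact_force: [-0.3, -0.2, -1.9]
gripper_width: 37.9
grasp_force: 60.8
clock: 29.7
position: [484.9, -321.9, 29.3]
ee_rot: [-0.083, 0.997, -0.0, 0.0]
contact_force: [-0.1, 0.8, 3.9]
gripper_width: 38.0
grasp_force: 61.3
clock: 30.0
position: [485.1, -321.9, 28.9]
ee_rot: [-0.083, 0.997, -0.0, 0.0]
contact_force: [-1.1, 1.2, 7.2]
gripper_width: 37.7
grasp_force: 61.9
```

To row units: -1 mm is -0.001.

```bash
python3 jog.py '[0,0,-0.001,0,0,0,0,0,-0.001,0,0,0,0,0,-0.001,0,0,0,0,0,-0.001,0,0,0]' 56; python3 jog.py '[0,0,-0.01,0,0,0,0,0,-0.03,0,0,0,0,0,-0.06,0,0,0,0,0,-0.1,0,0,0,0,0,-0.14,0,0,0,0,0,-0.18,0,0,0,0,0,-0.2,0,0,0,0.02,0,-0.2,0,0,0,0.04,0,-0.2,0,0,0,0.04,0,-0.2,0,0,0]'
python3 - <<'E'
from h import *
import pickle
c=arm.get_calibration("wrist");I=arm.get_image("wrist");cv2.imwrite("pics/w7.png",I)
t=arm.get_image("top")
cv2.imwrite("pics/t7.png",t)
# bright blob inside tray
m=(I.min(2)>110).astype(np.uint8); n,l,st_,ce=cv2.connectedComponentsWithStats(m)
np.set_printoptions(precision=1,suppress=True)
for i in range(1,n):
    if st_[i,4]>600: print(st_[i],onz(c,[ce[i]],30))
E
```

```text
clock: 30.4
position: [484.7, -321.8, 28.5]
ee_rot: [-0.083, 0.997, 0.0, -0.0]
contact_force: [0.2, 1.4, 0.4]
gripper_width: 56.0
grasp_force: 0.2
clock: 31.4
position: [443.3, -328.5, 229.8]
ee_rot: [-0.082, 0.997, -0.0, 0.0]
contact_force: [0.5, -0.0, 0.2]
gripper_width: 55.8
grasp_force: 0.0
[ 198    0  204  112 6699] [[ 310.5 -356.5   30. ]]
[ 436    0  204   78 8892] [[ 288.8 -174.    30. ]]
[  435   134   178   238 13499] [[ 464.  -138.4   30. ]]
[ 597  147   43   75 1343] [[377.  -94.2  30. ]]
[ 295  219   53   94 4394] [[ 486.2 -313.    30. ]]
[ 554  223   86  167 4165] [[482.5 -75.3  30. ]]
[ 113  250   76   97 1920] [[ 541.8 -453.6   30. ]]
[ 593  315   47  101 1657] [[540.2 -32.3  30. ]]
[279 351  61  29 698] [[ 577.2 -305.7   30. ]]
[ 351  352   51   64 1251] [[ 592.5 -246.5   30. ]]
[618 383  22  65 695] [[589.7  -3.   30. ]]
```

View pics/w7.png

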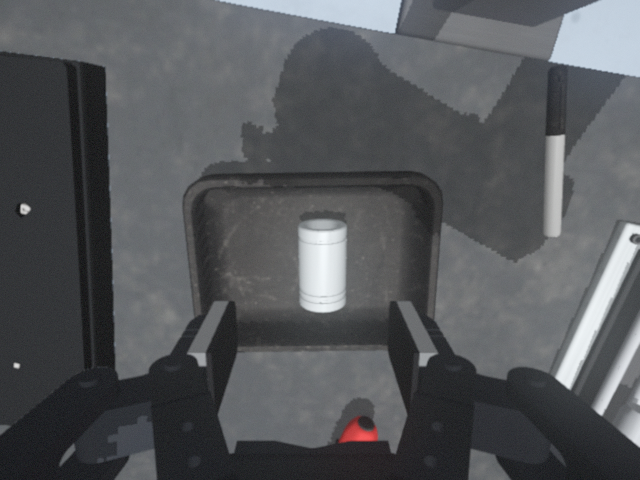

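The wrist view shows the good sleeve at (322,266), flat and central in the tray. The pen is undisturbed and the gripper is clear. Handing in.

```bash
python3 -c "
from bench import arm
print(arm.job_done())"
```

```text
the job is handed in; nothing more can be done
None
```

I gauged both sleeves and handed the job in: the right-lane sleeve went fully home and lies in the black kit tray, and the left-lane one stopped short and lies in the grey reject bin; no verdict was returned.

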